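# Tip three lid knobs into the shop scale's pan and park the scoop

## Robot

A 6-joint arm with a two-finger parallel gripper is mounted at the origin on the work surface. World frame = base frame: x ahead of the robot, y to its left, z up, the work surface at z = 0. Lengths are in m, angles in rad, forces in N, time in s.
With the tool pointing down it reaches from about 0.325 to 0.775 m from the base axis. Payload 5.5 kg.
Tool frame: the origin (TCP) lies midway between the tips of the shut fingers; the grasp point (between the pads) lies 19 mm behind it; x points along the fingers, z is the direction in which the jaws open and shut, and the axes are right-handed (so a half turn about x gives the same grasp; the last joint's range is limited). The gripper opens to 85 mm and grips with 20 to 120 N. Pads are 22 mm wide; open, the fingers measure 114 mm over their backs; the gripper's body (76 mm by 85 mm) begins 54 mm behind the grasp point. The pads swing forward as they close: fully open they stand 13 mm farther back than shut.
Start: joints at [1.236, 0.091, 1.231, -0, 1.82, -0.057], TCP at [0.165, 0.577, 0.231] pointing down, gripper open.
Joint ranges: [-2.87, 2.87], [-0.86, 2.18], [0.17, 2.46], [-1.51, 4.65], [0.06, 2.69], [-2.65, 2.65]. Speed limits (rad/s): [2.57, 2.57, 3.01, 3.14, 3.14, 3.14].

## Interface

Orientations are given as a unit quaternion [w, x, y, z].
In Python, from rig import arm gives the robot as it stands.
- The arm moves only by the tool move_arm, never from a script. Its argument "plan" is a list that holds one entry, the list of rows, each a list of 6 numbers: the shift along the tool's x, y, z in units of 50 mm (1.0 is 50 mm), then the turn, a rotation vector about the tool's x, y, z in units of 6 degrees (1.0 is 6 degrees). In form: [[[x, y, z, ax, ay, az], ...]]. A call has 1 to 5 rows; each row is the pose to reach, as a shift and turn from the pose commanded when the call began, along the tool's axes at that moment; what a row does not reach only later rows make up. A row lasts 1/8 s, in which the tool goes at most 62.5 mm and 10.7 degrees, less where a joint would pass 70% of its speed; a pose out of reach is approached as far as the arm can. A call with a gripper value outside its range is refused whole. "fingers" is the opening, from 0 (shut) to 1 (fully open), set as the call begins (left out, the last holds). The fingers move at their own pace and stop on an object; "grip_force" is the grip in N (left out, the last holds). Time passes only in rows, so rows that repeat a pose let the fingers close. It gives the time, the measured TCP pose, the force and the opening at its end, in the units of the state.
- arm.get_obs(): the state, without advancing time (a new reading comes with each control period).
- arm.get_image(name): name is "scene" or "top"; returns a dict with "image" (420x560x3 uint8, red, green, blue), "fovy" (degrees; the focal length in pixels is half the picture's height over the tangent of half this angle, whatever the lens; pixels are square), "cx", "cy" (the principal point, pixels), "k1" (the pictures are not rectified: a ray, as slopes to the right and down, at radius r is drawn at 1 + k1 r^2 times it, then the intrinsics apply), "xyz" and "rotation" of the camera in the world. Camera axes: x right, y down, z forward; pixel columns grow to the right and rows downward; lengths in m; the calibration is good to about 2 mm. A picture is of the moment at which its call begins. There is no depth.
- arm.hand_in(): hands the job in, once; it reports no verdict.
The state is a dict: "t": time; "joints": joint angles; "joint_vel": joint speeds; "joint_efforts": joint torques, N m; "tool_pos": TCP position; "ee_rot": TCP orientation; "force": force on the tool from outside, world axes, zero at the start; "moment": the same for the moment, N m; "gripper_width": finger opening in m.
Only numpy, scipy, OpenCV 4.12 (cv2) and the standard library are available. Lean on these libraries where they do the work, as an engineer would, in place of code of your own. Each camera call takes 0.05 s, during which the arm holds its last target. There are 200 camera calls.

## Task

Five brass lid knobs lie in a row in the curved steel scoop. Carry the scoop by its black handle to the scale and tip it slowly over the round pan until exactly three knobs have dropped in, feeling the scoop grow lighter by one knob at a time, then level it and seat it flat and square in the pocket of the wooden rest with the other two knobs still in it. Spill none into the tray round the scale, do not press on the scale, and leave the other goods where they are.

Things in the scene. Friction and masses are not known exactly. Their poses are not given: they have to be found in the camera images.
- scoop: Loose narrow boat-shaped steel scoop, 200 mm long (its x), 43 mm wide, 0.2 kg empty; origin at the centre of its foot's underside, z up. Foot: flat black block 80 (x) by 60 (y) by 16 mm high. Closed end wall at -x, open pouring lip at +x. It holds five knobs in single file along x, free to roll; with +x tipped down they leave over the lip one by one.
- scoop_floor (a point): Lowest point of the scoop's inner floor, 19 mm above its origin. The floor is an arc of radius 115 mm about an axis along y, 115 mm above this point, from 67 deg back (end wall) to 55 deg forward (lip). Five slippery brass balls, 34 mm across: the four nearest the lip 0.079 to 0.091 kg each; the rearmost, hollow or solid, 0.03 to 0.21 kg, which alters the tilts at which knobs drop.
- scoop_grip (a point): Centre of the black handle bar, 92 mm above the scoop's origin. The bar bridges the scoop across y: 18 mm thick (x), 49 mm long (y), 28 mm high, on two flat uprights 22 mm wide (x) at its ends. Pinch it across its 18 mm thickness (fingers closing along the scoop's x) so that it cannot pivot. Knob tops below are at most 62 mm above the scoop's origin near the fingers.
- scoop_lip (a point): Middle of the pouring lip's edge: 94 mm in +x of, and 68 mm above, the scoop's origin. The first knob may drop from about 8 deg of tilt (so carry the scoop level and smoothly), the third somewhere from 28 to 45 deg, each about 5 to 12 deg after the one before.
- scale: Counter scale, fixed, standing in the middle of the tray; origin at the centre of its underside, z up. White body 190 by 200 by 40 mm high carrying a round steel pan.
- pan (a point): Centre of the mouth of the scale's round pan, at rim height (106 mm above the scale's origin). The pan is 170 mm across outside, 164 mm inside, 56 mm deep, with a flat floor.
- tray: Low black rimmed tray, fixed, 300 mm (x) by 250 mm (y) by 14 mm high, in which the scale stands; catches spilled knobs. Origin at the centre of its underside.
- dock: Wooden rest, fixed, 150 mm (x) by 130 mm (y) by 18 mm high; origin at the centre of its underside, z up. In its middle is a rectangular pocket for the scoop's foot, 84 mm (x) by 64 mm (y), 10 mm deep with a 3 mm chamfer at its mouth: the pocket floor is 8 mm above the origin. The scoop may be seated either way round.
- pot_big: Loose round-bellied steel pot, 128 mm wide, 105 mm high; bystander. Origin at the centre of its underside.
- pot_small: Loose round-bellied steel pot, 102 mm wide, 84 mm high; bystander. Origin at the centre of its underside.
- tumbler: Loose steel tumbler, 68 mm wide, 100 mm high; bystander. Origin at the centre of its underside.
- carton: Loose cardboard carton 110 by 80 by 60 mm high; bystander. Origin at the centre of its underside.
Things that resemble listed ones, but are neither listed nor needed, are in the scene too. Of the things that look like the dock, the smallest one is meant.

How it is judged:
By the outcome, as a careful person would: the job done as asked, in the order asked, and still so for the second after the job is handed in, with the robot touching nothing.
It also fails if it takes over 72 s, if anything falls off the work surface, if the arm or the gripper's body presses on something with over 40 N, if the wrist force passes 120 N, or if a joint passes its speed limit or range.

## Working session

There is one attempt and no reset: what is moved stays moved. The work goes in short steps, Python scripts to look and compute and a tool call to move; the robot and the scene stay as the last step left them, time stands still between calls to the robot, and variables do not carry over. Pictures are saved under pics/ and viewed, about 8 in all and at most 12, crops included, and the job is handed in when it is done.

Besides the shell and the picture viewer there is one more tool, called after "Emit:" as name(argument=value, ...) on one line, values as JSON. move_arm: Moves the arm, as the interface text tells. Its arguments: {"type":"object","properties":{"plan":{"type":"array"},"fingers":{"type":"number"},"grip_force":{"type":"number"}},"required":["plan"]}

```bash
mkdir -p pics; ls
python3 - <<'E'
from rig import arm
import cv2
o=arm.get_obs(); print(o)
for n in("scene","top"):
    d=arm.get_image(n); cv2.imwrite(f"pics/{n}0.png",d["image"][:,:,::-1]); print({k:v for k,v in d.items() if k!="image"})
E
```

```text
pics
{'t': 0.0, 'joints': array([ 1.23632534e+00,  9.18408902e-02,  1.23188509e+00,  3.51704514e-05,
        1.81982348e+00, -5.67204985e-02]), 'joint_vel': array([ 2.44534830e-03,  1.01082794e-03, -8.94268287e-04, -3.94454489e-04,
        1.48111029e-03,  5.32627683e-05]), 'joint_efforts': array([ 3.14847442e-03, -4.58725262e+01, -4.18041658e+01,  1.88865656e-04,
        1.12135833e-02,  2.13002880e-05]), 'tool_pos': array([0.16442241, 0.57672856, 0.23016209]), 'ee_rot': array([ 0.56381703, -0.42634854,  0.56498034,  0.42559898]), 'force': array([-0.11917899, -0.89458195, -0.50763743]), 'moment': array([-0.04841014, -0.03368498,  0.02354604]), 'gripper_width': 0.08527186431318887}
{'fovy': 52.288151998928825, 'cx': 279.97430972547255, 'cy': 218.8183375417396, 'k1': 0.024978246839765003, 'xyz': array([1.03634174, 0.59149892, 0.96232239]), 'rotation': array([-0.13638807,  0.38718954,  0.8521193 , -0.32461553])}
{'fovy': 50.25544712524547, 'cx': 273.21973791894237, 'cy': 207.09427162134443, 'k1': 0.04511280557147332, 'xyz': array([0.22296484, 0.09101891, 1.53173163]), 'rotation': array([ 0.06544528, -0.70034407,  0.70797755, -0.06326842])}
```

View pics/scene0.png

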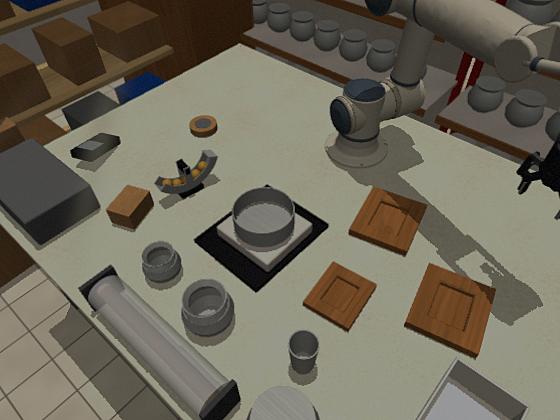

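View pics/top0.png

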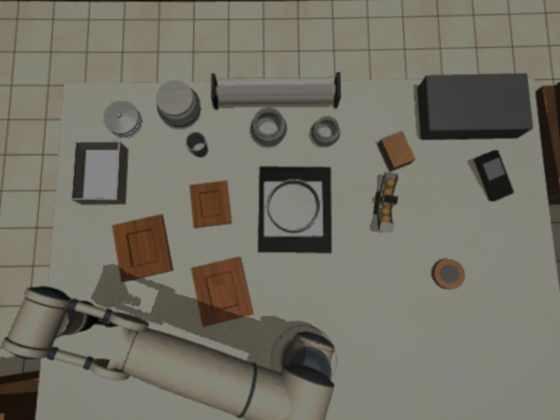

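The scene view shows the scoop at about (186,175), the scale pan at (263,217), and the smallest wooden rest at (340,295). In the top view they are at (386,202), (293,206) and (211,204). I'll measure on enlarged crops.

```bash
cat > h.py <<'E'
import numpy as np, cv2
from scipy.spatial.transform import Rotation as R
from scipy.optimize import least_squares
from rig import arm
def q(w): return R.from_quat([w[1],w[2],w[3],w[0]])
CAM={}
def cal(d):
    f=d["image"].shape[0]/2/np.tan(np.radians(d["fovy"]/2)); return f,d
def proj(P,d):
    f,_=cal(d); c=q(d["rotation"]).inv().apply(np.atleast_2d(P)-d["xyz"])
    s=c[:,:2]/c[:,2:]; s=s*(1+d["k1"]*(s**2).sum(1,keepdims=True))
    return s*f+[d["cx"],d["cy"]]
def unproj(uv,z,d):
    f,_=cal(d); p=(np.atleast_2d(uv)-[d["cx"],d["cy"]])/f; s=p.copy()
    for _ in range(20): s=p/(1+d["k1"]*(s**2).sum(1,keepdims=True))
    r=q(d["rotation"]).apply(np.c_[s,np.ones(len(s))])
    return d["xyz"]+r*((z-d["xyz"][2])/r[:,2:])
E
python3 - <<'E'
from h import *
t=arm.get_image("top"); s=arm.get_image("scene")
import pickle; pickle.dump((t,s),open("im0.pkl","wb"))
def crop(d,u,v,w,h,k): return cv2.resize(d["image"][v:v+h,u:u+w,::-1],None,fx=k,fy=k,interpolation=cv2.INTER_CUBIC)
a=crop(t,355,160,65,80,6); b=crop(s,145,140,80,65,6)
c=crop(t,180,170,65,65,6); e=crop(s,295,255,90,80,5)
W=lambda im:cv2.copyMakeBorder(im,0,max(0,480-im.shape[0]),0,0,cv2.BORDER_CONSTANT)
m=np.hstack([W(a)[:480],cv2.copyMakeBorder(b[:390,:410],0,90,0,0,cv2.BORDER_CONSTANT)]); cv2.imwrite("pics/c1.png",m);print(m.shape)
m=np.hstack([c,e[:390,:410]]); cv2.imwrite("pics/c2.png",m)
print("base",proj([0,0,0],t))
print(unproj([[386,202]],.09,t),unproj([[293,206]],.106,t),unproj([[211,204]],.018,t))
print(unproj([[184,168]],.09,s),unproj([[263,217]],.106,s),unproj([[340,295]],.018,s))
E
```

```text
(480, 800, 3)
base [[303.79209916 359.38590131]]
[[ 0.50153152 -0.27469982  0.09      ]] [[0.4886716  0.02994556 0.106     ]] [[0.51523705 0.30820887 0.018     ]]
[[ 0.51128143 -0.28550714  0.09      ]] [[0.51014419 0.0430614  0.106     ]] [[0.52174914 0.3145494  0.018     ]]
```

View pics/c1.png

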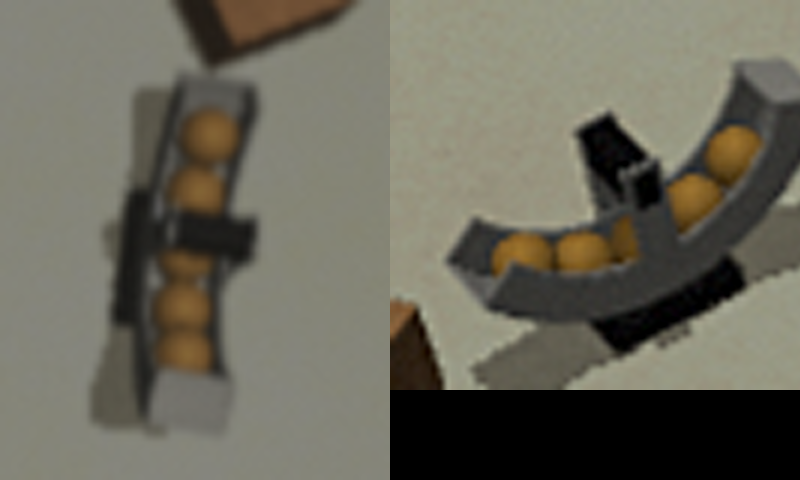

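View pics/c2.png

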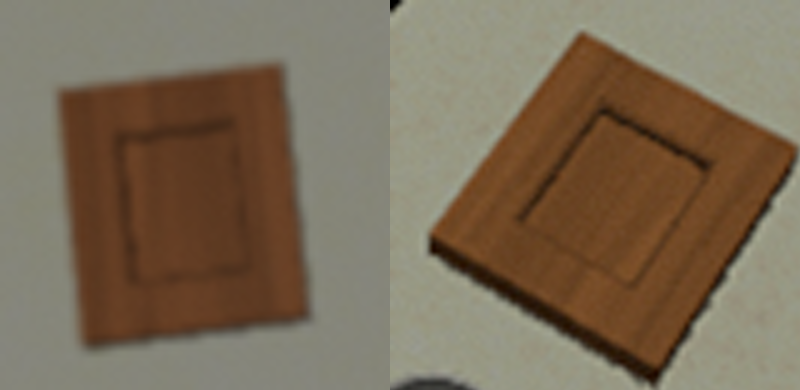

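```bash
cat > fit.py <<'E'
from h import *
import pickle; t,s=pickle.load(open("im0.pkl","rb"))
def fit(obs,g):
    # obs: (cam, local pts, uv) -> x,y,yaw on table
    def f(p):
        r=[]
        for d,L,uv in obs:
            W=R.from_euler('z',p[2]).apply(L)+[p[0],p[1],0]; r.append(proj(W,d)-uv)
        return np.vstack(r).ravel()
    o=least_squares(f,g,loss='soft_l1'); return o.x,f(o.x).reshape(-1,2)
def quad(d,roi,fn):
    u,v,w,h=roi; im=cv2.cvtColor(d["image"][v:v+h,u:u+w],cv2.COLOR_RGB2HSV).astype(int)
    m=fn(im).astype(np.uint8); m=cv2.morphologyEx(m,cv2.MORPH_OPEN,np.ones((2,2)))
    c=max(cv2.findContours(m,0,2)[0],key=cv2.contourArea); return c[:,0]+[u,v]
def poly(c):
    h=cv2.convexHull(c.astype(np.int32)); 
    return cv2.approxPolyDP(h,4,True)[:,0]
if __name__=="__main__":
    c=lambda p,u,v,k=6,o=0:[(( p[0]-o)+.5)/k-.5+u,(p[1]+.5)/k-.5+v]
    T=lambda *p:c(p,355,160); S=lambda *p:c(p,145,140,6,390)
    mm=lambda a:np.array(a)/1000
    x,r=fit([(t,mm([[94,0,68],[40,30,16],[-40,30,16],[9,-24.5,106]]),[T(220,80),T(135,190),T(120,325),T(256,220)]),
      (s,mm([[94,0,68],[40,30,0],[-40,30,0],[0,24.5,92]]),[S(472,285),S(620,352),S(745,278),S(645,185)])],[.5,-.28,-.1])
    print("scoop",x,"\n",r.round(1))
    dT=lambda *p:c(p,180,170); dS=lambda *p:c(p,295,255,5,390)
    O=[[75,65,18],[75,-65,18],[-75,-65,18],[-75,65,18]]; I=[[42,32,18],[42,-32,18],[-42,-32,18],[-42,32,18]]
    x,r=fit([(t,mm(O+I),[dT(58,90),dT(282,65),dT(308,318),dT(84,345),dT(117,135),dT(238,122),dT(245,272),dT(132,284)]),
     (s,mm(O+I),[dS(654,372),dS(430,236),dS(583,34),dS(799,147),dS(632,288),dS(518,220),dS(602,106),dS(712,164)])],[.515,.31,.1])
    print("dock",x,"\n",r.round(1))
    dark=lambda m:m[:,:,2]<45
    for d,roi in((t,(250,160,90,100)),(s,(190,180,145,112))):
        cc=quad(d,roi,dark); print(poly(cc).tolist())
        for z in(0,.014): print(unproj(poly(cc),z,d).round(3)[:,:2].tolist())
E
python3 fit.py
```

```text
scoop [ 0.51064093 -0.28989968 -0.12940882] 
 [[-0.3  0.3]
 [ 0.1 -0.1]
 [ 0.8  0.1]
 [ 2.3  0.1]
 [-0.4 -0.1]
 [ 0.1  1.1]
 [ 0.5  1.4]
 [ 0.4  0.4]]
dock [0.51735876 0.31113392 0.11005966] 
 [[ 0.1 -0. ]
 [ 0.2 -0.3]
 [ 0.3 -0. ]
 [-0.4  0. ]
 [ 0.7  0.6]
 [-1.   0.6]
 [ 0.2 -0.7]
 [ 0.4 -0.4]
 [ 0.6  0. ]
 [-0.4 -0.1]
 [-0.3 -0.1]
 [ 0.3  0.7]
 [-0.3 -0.5]
 [ 0.2  0.1]
 [ 0.3 -0.2]
 [ 0.1  0.1]]
[[262, 168], [330, 169], [331, 252], [260, 251]]
[[0.646, 0.132], [0.64, -0.108], [0.347, -0.101], [0.353, 0.141]]
[[0.642, 0.132], [0.636, -0.106], [0.346, -0.099], [0.352, 0.141]]
[[328, 225], [259, 291], [196, 243], [231, 213], [295, 204]]
[[0.343, 0.142], [0.64, 0.143], [0.642, -0.103], [0.496, -0.11], [0.342, 0.014]]
[[0.353, 0.149], [0.646, 0.15], [0.648, -0.093], [0.504, -0.1], [0.352, 0.022]]
```

```bash
cat >> h.py <<'E'
def Rt(yaw,tilt=0):
    "tool pose: pointing down, jaw z = scoop x at yaw, tipped lip-down by tilt (deg)"
    y=np.radians(yaw); t=np.radians(tilt)
    z=R.from_euler('z',y).apply([np.cos(t),0,-np.sin(t)]); x=R.from_euler('z',y).apply([-np.sin(t),0,-np.cos(t)])
    return R.from_matrix(np.c_[x,np.cross(z,x),z])
def rows(p0,R0,poses):
    for i,(p,r) in enumerate(poses):
        if i%5==0: b=(p0,R0); print("call",i//5)
        print(" ",(np.r_[b[1].inv().apply(np.array(p)-b[0])/.05,np.degrees((b[1].inv()*r).as_rotvec())/6].round(2)+0).tolist())
        p0,R0=np.array(p),r
def path(p0,R0,p1,R1,n,smooth=True):
    out=[]; dv=(R0.inv()*R1).as_rotvec(); p0=np.array(p0)
    for k in range(1,n+1):
        u=k/n; u=u*u*u*(10-15*u+6*u*u) if smooth else u
        out.append((p0+u*(np.array(p1)-p0),R0*R.from_rotvec(u*dv)))
    return out
E
python3 - <<'E'
from h import *
import pickle; t,s=pickle.load(open("im0.pkl","rb"))
o=arm.get_obs(); p=np.array([.165,.577,.231]); r=q(o["ee_rot"]); print(p)
rows(p,r,path(p,r,[.511,-.29,.19],Rt(-7.4),20,False))
a=np.linspace(0,2*np.pi,100); ims=[]
for d,(u,v,w,h) in((t,(250,160,90,100)),(s,(190,175,145,115))):
    im=cv2.resize(d["image"][:,:,::-1][v:v+h,u:u+w],None,fx=4,fy=4,interpolation=cv2.INTER_CUBIC)
    for c,col in(((.496,.02,.111),(0,255,0)),):
        P=proj(np.c_[c[0]+.085*np.cos(a),c[1]+.085*np.sin(a),0*a+c[2]],d)
        cv2.polylines(im,[(((P-[u,v])+.5)*4).astype(np.int32)],True,col,1)
    ims.append(cv2.copyMakeBorder(im,0,460-im.shape[0],0,0,cv2.BORDER_CONSTANT)[:, :420])
cv2.imwrite("pics/pan.png",np.hstack(ims))
E
```

```text
[0.165 0.577 0.231]
call 0
  [0.04, -0.57, -0.74, 0.68, 0.0, 0.0]
  [0.08, -1.14, -1.48, 1.36, 0.0, 0.0]
  [0.13, -1.71, -2.22, 2.04, 0.0, 0.0]
  [0.17, -2.28, -2.96, 2.72, 0.0, 0.0]
  [0.21, -2.85, -3.69, 3.4, 0.0, 0.0]
call 1
  [0.04, -0.79, -0.49, 0.68, 0.0, 0.0]
  [0.08, -1.58, -0.99, 1.36, 0.0, 0.0]
  [0.12, -2.38, -1.48, 2.04, 0.0, 0.0]
  [0.17, -3.17, -1.98, 2.72, 0.0, 0.0]
  [0.21, -3.96, -2.47, 3.4, 0.0, 0.0]
call 2
  [0.04, -0.91, -0.19, 0.68, 0.0, 0.0]
  [0.08, -1.83, -0.37, 1.36, 0.0, 0.0]
  [0.12, -2.74, -0.56, 2.04, 0.0, 0.0]
  [0.17, -3.66, -0.75, 2.72, 0.0, 0.0]
  [0.21, -4.57, -0.94, 3.4, 0.0, 0.0]
call 3
  [0.04, -0.92, 0.14, 0.68, 0.0, 0.0]
  [0.08, -1.85, 0.29, 1.36, 0.0, 0.0]
  [0.12, -2.77, 0.43, 2.04, 0.0, 0.0]
  [0.16, -3.69, 0.57, 2.72, 0.0, 0.0]
  [0.21, -4.61, 0.71, 3.4, 0.0, 0.0]
```

View pics/pan.png

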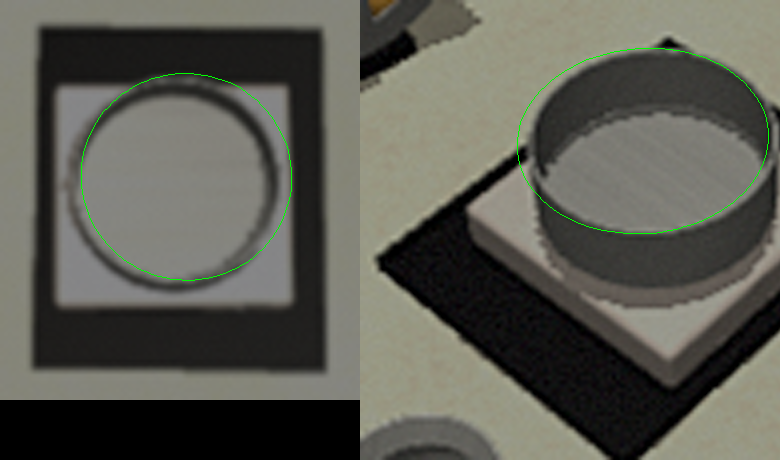

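The overlay puts the pan rim about 12 mm further in +y and 6 mm nearer in x than my guess, so the pan is at about (0.490, 0.032). Next I move above the scoop.

Emit:
move_arm(plan=[[[0.04,-0.57,-0.74,0.68,0,0],[0.08,-1.14,-1.48,1.36,0,0],[0.13,-1.71,-2.22,2.04,0,0],[0.17,-2.28,-2.96,2.72,0,0],[0.21,-2.85,-3.69,3.4,0,0]]], fingers=1)

```text
t: 0.82
tool_pos: [0.2512, 0.359, 0.2205]
ee_rot: [0.631, -0.319, 0.631, 0.319]
force: [0.4, -0.2, 0.0]
gripper_width: 0.0855
```

Emit:
move_arm(plan=[[[0.04,-0.79,-0.49,0.68,0,0],[0.08,-1.58,-0.99,1.36,0,0],[0.12,-2.38,-1.48,2.04,0,0],[0.17,-3.17,-1.98,2.72,0,0],[0.21,-3.96,-2.47,3.4,0,0]]])

```text
t: 1.45
tool_pos: [0.3376, 0.1423, 0.2102]
ee_rot: [0.678, -0.202, 0.678, 0.202]
force: [0.1, 0.2, 0.7]
gripper_width: 0.0855
```

Emit:
move_arm(plan=[[[0.04,-0.91,-0.19,0.68,0,0],[0.08,-1.83,-0.37,1.36,0,0],[0.12,-2.74,-0.56,2.04,0,0],[0.17,-3.66,-0.75,2.72,0,0],[0.21,-4.57,-0.94,3.4,0,0]]])

```text
t: 2.08
tool_pos: [0.4237, -0.0747, 0.1996]
ee_rot: [0.703, -0.078, 0.703, 0.078]
force: [0.4, 0.7, 0.9]
gripper_width: 0.0854
```

Emit:
move_arm(plan=[[[0.04,-0.92,0.14,0.68,0,0],[0.08,-1.85,0.29,1.36,0,0],[0.12,-2.77,0.43,2.04,0,0],[0.16,-3.69,0.57,2.72,0,0],[0.21,-4.61,0.71,3.4,0,0]]])

```text
t: 2.7
tool_pos: [0.5099, -0.2913, 0.189]
ee_rot: [0.706, 0.047, 0.706, -0.047]
force: [1.4, -0.3, 1.4]
gripper_width: 0.0856
```

Emit:
move_arm(plan=[[[0,0,0,0,0,0],[0,0,0,0,0,0]]])

```text
t: 2.95
tool_pos: [0.5093, -0.2894, 0.189]
ee_rot: [0.705, 0.046, 0.706, -0.046]
force: [0.8, 0.5, 0.2]
gripper_width: 0.0852
```

Run:
```python
from h import *
t=arm.get_image("top"); s=arm.get_image("scene")
def crop(d,u,v,w,h,k): return cv2.resize(d["image"][v:v+h,u:u+w,::-1],None,fx=k,fy=k,interpolation=cv2.INTER_CUBIC)
# predicted bar box at estimate drawn on clean scene crop
x,y,yaw=.511,-.29,-.1294
L=np.array([[i*.009,j*.0245,.092+k*.014] for i in(-1,1) for j in(-1,1) for k in(-1,1)]+[[.04,.03,0],[-.04,.03,0],[.04,-.03,0],[.094,0,.068]])
W=R.from_euler('z',yaw).apply(L)+[x,y,0]
b=crop(s,145,130,90,75,6); a=crop(t,355,160,42,75,6)
for im,d,u,v in((b,s,145,130),(a,t,355,160)):
    for P in proj(W,d): cv2.circle(im,tuple(int(e) for e in ((P-[u,v])+.5)*6),2,(0,255,0),-1)
cv2.imwrite("pics/pre.png",np.hstack([a,b]))
```

```text
(no output)
```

View pics/pre.png

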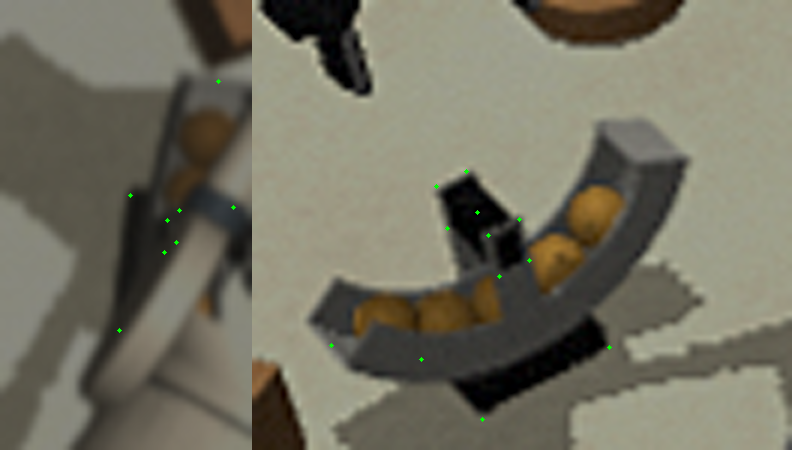

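The predicted points sit on the handle bar in the scene view: far corners at (440,185), near end at (522,245). The estimate is good enough, so I descend.

Emit:
move_arm(plan=[[[0.5,0,0.02,0,0,0],[1.1,0,0.02,0,0,0],[1.7,0,0.02,0,0,0],[2.15,0,0.02,0,0,0],[2.32,0,0.02,0,0,0]]])

```text
t: 3.68
tool_pos: [0.5099, -0.2886, 0.0723]
ee_rot: [0.705, 0.046, 0.706, -0.046]
force: [0.5, 0.5, -0.3]
gripper_width: 0.0852
```

Emit:
move_arm(plan=[[[0,0,0,0,0,0],[0,0,0,0,0,0],[0,0,0,0,0,0],[0,0,0,0,0,0]]], fingers=0.4, grip_force=20)

```text
t: 4.18
tool_pos: [0.5108, -0.2902, 0.074]
ee_rot: [0.706, 0.046, 0.705, -0.047]
force: [0.2, 0.9, -0.2]
gripper_width: 0.0343
```

Emit:
move_arm(plan=[[[0,0,0,0,0,0],[0,0,0,0,0,0],[0,0,0,0,0,0],[0,0,0,0,0,0],[0,0,0,0,0,0]]], fingers=0, grip_force=20)

```text
t: 4.8
tool_pos: [0.5107, -0.2901, 0.0736]
ee_rot: [0.706, 0.046, 0.705, -0.046]
force: [0.2, -0.4, 2.9]
gripper_width: 0.0177
```

Emit:
move_arm(plan=[[[0,0,0,0,0,0],[0,0,0,0,0,0]]], grip_force=90)

```text
t: 5.05
tool_pos: [0.5108, -0.2902, 0.0738]
ee_rot: [0.706, 0.046, 0.705, -0.047]
force: [1.8, -0.0, 3.1]
gripper_width: 0.017
```

Emit:
move_arm(plan=[[[-0.05,0,0,0,0,0],[-0.2,0,0,0,0,0],[-0.5,0,0,0,0,0],[-0.9,0,0,0,0,0],[-1.3,0,0,0,0,0]]])

```text
t: 5.68
tool_pos: [0.5107, -0.2902, 0.1404]
ee_rot: [0.706, 0.046, 0.705, -0.047]
force: [-0.2, -0.4, -6.9]
gripper_width: 0.0171
```

Emit:
move_arm(plan=[[[-0.4,0,0,0,0,0],[-0.8,0,0,0,0,0],[-1.2,0,0,0,0,0],[-1.55,0,0,0,0,0],[-1.8,0,0,0,0,0]]])

```text
t: 6.3
tool_pos: [0.5107, -0.2901, 0.2297]
ee_rot: [0.706, 0.046, 0.705, -0.047]
force: [0.7, -0.5, -6.1]
gripper_width: 0.0168
```

```bash
cat >> h.py <<'E'
def avg(n=12):
    F=[];M=[]
    for _ in range(n):
        d=arm.get_image("scene"); o=arm.get_obs(); F.append(o["force"]);M.append(o["moment"])
    return d,o,np.mean(F,0).round(2),(np.std(F,0)/n**.5).round(2),np.mean(M,0).round(3)
E
python3 - <<'E'
from h import *
d,o,*F=avg(10); print(o["t"],o["tool_pos"],F,"tilt",Rt(-7.4).as_matrix().T@q(o["ee_rot"]).as_matrix()[:,0])
cv2.imwrite("pics/lift.png",cv2.resize(d["image"][80:230,100:300,::-1],None,fx=3,fy=3))
p=o["tool_pos"]; r=q(o["ee_rot"])
rows(p,r,path(p,r,[.490,-.092,.215],Rt(90),30))
E
```

```text
6.8 [ 0.51029416 -0.2898845   0.22748618] [array([ 0.04,  0.06, -6.19]), array([0.15, 0.18, 0.27]), array([-0.003, -0.018,  0.014])] tilt [ 9.99999182e-01  5.35174702e-04 -1.16205660e-03]
call 0
  [0.0, 0.0, 0.0, -0.01, 0.0, 0.0]
  [0.0, 0.01, 0.0, -0.04, 0.0, 0.0]
  [0.0, 0.03, -0.01, -0.14, 0.0, 0.0]
  [0.0, 0.07, -0.02, -0.31, 0.0, 0.0]
  [0.01, 0.14, -0.03, -0.58, 0.0, 0.0]
call 1
  [0.01, 0.09, -0.02, -0.36, 0.0, 0.0]
  [0.01, 0.2, -0.04, -0.83, 0.0, 0.0]
  [0.02, 0.34, -0.06, -1.4, 0.0, 0.0]
  [0.03, 0.5, -0.09, -2.07, 0.0, 0.0]
  [0.04, 0.68, -0.12, -2.83, 0.0, 0.0]
call 2
  [0.01, 0.2, 0.03, -0.84, 0.0, 0.0]
  [0.03, 0.42, 0.05, -1.75, 0.0, 0.0]
  [0.04, 0.66, 0.08, -2.71, 0.0, 0.0]
  [0.06, 0.9, 0.11, -3.7, 0.0, 0.0]
  [0.07, 1.15, 0.14, -4.72, 0.0, 0.0]
call 3
  [0.02, 0.2, 0.14, -1.01, 0.0, 0.0]
  [0.03, 0.4, 0.28, -2.01, 0.0, 0.0]
  [0.05, 0.59, 0.42, -2.97, 0.0, 0.0]
  [0.06, 0.77, 0.55, -3.87, 0.0, 0.0]
  [0.07, 0.94, 0.67, -4.72, 0.0, 0.0]
call 4
  [0.01, 0.08, 0.17, -0.76, 0.0, 0.0]
  [0.02, 0.16, 0.31, -1.43, 0.0, 0.0]
  [0.03, 0.22, 0.44, -2.0, 0.0, 0.0]
  [0.04, 0.27, 0.54, -2.47, 0.0, 0.0]
  [0.04, 0.31, 0.62, -2.83, 0.0, 0.0]
call 5
  [0.0, 0.01, 0.06, -0.26, 0.0, 0.0]
  [0.01, 0.02, 0.11, -0.44, 0.0, 0.0]
  [0.01, 0.02, 0.13, -0.53, 0.0, 0.0]
  [0.01, 0.02, 0.14, -0.57, 0.0, 0.0]
  [0.01, 0.02, 0.14, -0.58, 0.0, 0.0]
```

View pics/lift.png

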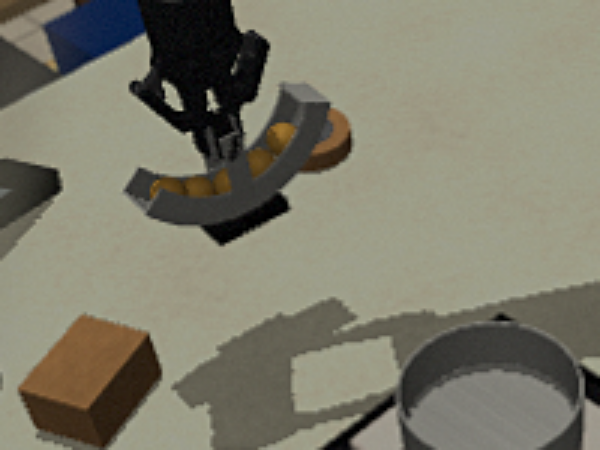

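The scoop is lifted level with five knobs aboard (at (150–290,135–190) in the crop). Carrying it to the pan.

Emit:
move_arm(plan=[[[0,0,0,-0.01,0,0],[0,0.01,0,-0.04,0,0],[0,0.03,-0.01,-0.14,0,0],[0,0.07,-0.02,-0.31,0,0],[0.01,0.14,-0.03,-0.58,0,0]]])

```text
t: 7.42
tool_pos: [0.5099, -0.2827, 0.2278]
ee_rot: [0.707, 0.024, 0.707, -0.024]
force: [0.7, -1.5, -6.5]
gripper_width: 0.0172
```

Emit:
move_arm(plan=[[[0.01,0.09,-0.02,-0.36,0,0],[0.01,0.2,-0.04,-0.83,0,0],[0.02,0.34,-0.06,-1.4,0,0],[0.03,0.5,-0.09,-2.07,0,0],[0.04,0.68,-0.12,-2.83,0,0]]])

```text
t: 8.05
tool_pos: [0.5062, -0.248, 0.2258]
ee_rot: [0.702, -0.081, 0.702, 0.081]
force: [0.2, 0.1, -5.7]
gripper_width: 0.0171
```

Emit:
move_arm(plan=[[[0.01,0.2,0.03,-0.84,0,0],[0.03,0.42,0.05,-1.75,0,0],[0.04,0.66,0.08,-2.71,0,0],[0.06,0.9,0.11,-3.7,0,0],[0.07,1.15,0.14,-4.72,0,0]]])

```text
t: 8.68
tool_pos: [0.5001, -0.1902, 0.2223]
ee_rot: [0.661, -0.251, 0.661, 0.251]
force: [-0.3, -0.1, -6.4]
gripper_width: 0.0169
```

Emit:
move_arm(plan=[[[0.02,0.2,0.14,-1.01,0,0],[0.03,0.4,0.28,-2.01,0,0],[0.05,0.59,0.42,-2.97,0,0],[0.06,0.77,0.55,-3.87,0,0],[0.07,0.94,0.67,-4.72,0,0]]])

```text
t: 9.3
tool_pos: [0.4943, -0.1328, 0.2189]
ee_rot: [0.58, -0.405, 0.58, 0.405]
force: [-0.5, 0.4, -6.5]
gripper_width: 0.0167
```

Emit:
move_arm(plan=[[[0.01,0.08,0.17,-0.76,0,0],[0.02,0.16,0.31,-1.43,0,0],[0.03,0.22,0.44,-2.0,0,0],[0.04,0.27,0.54,-2.47,0,0],[0.04,0.31,0.62,-2.83,0,0]]])

```text
t: 9.93
tool_pos: [0.4906, -0.0985, 0.2169]
ee_rot: [0.514, -0.486, 0.514, 0.485]
force: [0.6, 0.8, -6.6]
gripper_width: 0.0167
```

Emit:
move_arm(plan=[[[0,0.01,0.06,-0.26,0,0],[0.01,0.02,0.11,-0.44,0,0],[0.01,0.02,0.13,-0.53,0,0],[0.01,0.02,0.14,-0.57,0,0],[0.01,0.02,0.14,-0.58,0,0]]])

```text
t: 10.55
tool_pos: [0.4902, -0.0921, 0.2163]
ee_rot: [0.5, -0.5, 0.5, 0.5]
force: [-0.2, 0.8, -6.5]
gripper_width: 0.017
```

```bash
cat >> h.py <<'E'
def pour_pose(tilt,pan=(.490,.032),lip=-.03,axz=.272):
    a=np.radians(tilt); ax=np.array([pan[0],pan[1]+lip-.115*np.sin(np.radians(55)-a),axz])
    r=Rt(90,tilt); return ax+r.apply([.061,0,0]),r
E
python3 - <<'E'
from h import *
d,o,*F=avg(12); p=o["tool_pos"]; r=q(o["ee_rot"]); print(o["t"],p,o["joints"].round(2),F)
print((Rt(90).inv()*r).as_rotvec(degrees=True))
cv2.imwrite("pics/over.png",cv2.resize(d["image"][80:290,130:380,::-1],None,fx=3,fy=2.8))
rows(p,r,path(p,r,*pour_pose(0),5)+[pour_pose(x) for x in (1,3,5,6,6.5)])
for x in range(6,46,6):
    b=pour_pose(x); print(x,b[0].round(3)); rows(*b,[pour_pose(x+.5),pour_pose(x+1.5),pour_pose(x+2)])
E
```

```text
11.15 [ 0.49015168 -0.09198204  0.21628344] [-0.25 -0.18  1.52 -0.    1.8  -1.83] [array([ 0.11, -0.05, -6.06]), array([0.09, 0.07, 0.18]), array([ 0.004, -0.008, -0.006])]
[-0.04115127  0.00047086  0.0004464 ]
call 0
  [0.01, 0.0, 0.0, 0.0, 0.0, 0.0]
  [0.03, 0.0, 0.0, 0.0, 0.0, 0.0]
  [0.07, 0.0, 0.0, 0.0, 0.0, 0.0]
  [0.1, 0.0, 0.0, 0.01, 0.0, 0.0]
  [0.11, 0.0, 0.0, 0.01, 0.0, 0.0]
call 1
  [0.0, 0.0, 0.0, 0.0, 0.17, 0.0]
  [0.0, 0.0, 0.01, 0.0, 0.5, 0.0]
  [0.0, 0.0, 0.02, 0.0, 0.83, 0.0]
  [-0.01, 0.0, 0.02, 0.0, 1.0, 0.0]
  [-0.01, 0.0, 0.02, 0.0, 1.08, 0.0]
6 [ 0.49  -0.091  0.211]
call 0
  [0.0, 0.0, 0.0, 0.0, 0.08, 0.0]
  [0.0, 0.0, 0.01, 0.0, 0.25, 0.0]
  [-0.01, 0.0, 0.01, 0.0, 0.33, 0.0]
12 [ 0.49  -0.089  0.212]
call 0
  [0.0, 0.0, 0.0, 0.0, 0.08, 0.0]
  [-0.01, 0.0, 0.01, 0.0, 0.25, 0.0]
  [-0.01, 0.0, 0.02, 0.0, 0.33, 0.0]
18 [ 0.49  -0.086  0.214]
call 0
  [-0.01, 0.0, 0.0, 0.0, 0.08, 0.0]
  [-0.02, 0.0, 0.01, 0.0, 0.25, 0.0]
  [-0.02, 0.0, 0.02, 0.0, 0.33, 0.0]
24 [ 0.49  -0.082  0.216]
call 0
  [-0.01, 0.0, 0.01, 0.0, 0.08, 0.0]
  [-0.02, 0.0, 0.02, 0.0, 0.25, 0.0]
  [-0.03, 0.0, 0.02, 0.0, 0.33, 0.0]
30 [ 0.49  -0.077  0.219]
call 0
  [-0.01, 0.0, 0.01, 0.0, 0.08, 0.0]
  [-0.03, 0.0, 0.02, 0.0, 0.25, 0.0]
  [-0.04, 0.0, 0.02, 0.0, 0.33, 0.0]
36 [ 0.49  -0.071  0.223]
call 0
  [-0.01, 0.0, 0.0, 0.0, 0.08, 0.0]
  [-0.03, 0.0, 0.01, 0.0, 0.25, 0.0]
  [-0.05, 0.0, 0.02, 0.0, 0.33, 0.0]
42 [ 0.49  -0.065  0.227]
call 0
  [-0.01, 0.0, 0.0, 0.0, 0.08, 0.0]
  [-0.04, 0.0, 0.01, 0.0, 0.25, 0.0]
  [-0.05, 0.0, 0.02, 0.0, 0.33, 0.0]
```

View pics/over.png

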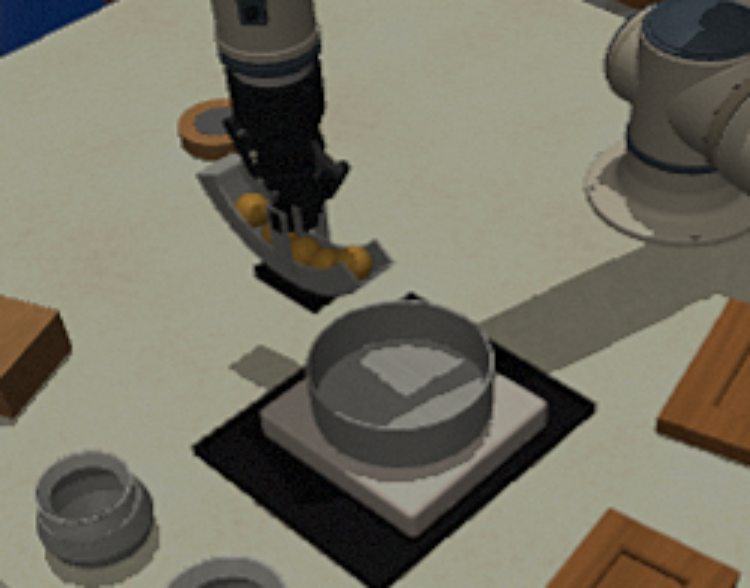

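Emit:
move_arm(plan=[[[0.02,0,0,0,0.1,0],[0.05,0,0,0,0.3,0],[0.08,0,0.01,0,0.6,0],[0.1,0,0.02,0,0.9,0],[0.1,0,0.02,0,1.0,0]]])

```text
t: 11.78
tool_pos: [0.4901, -0.0903, 0.2111]
ee_rot: [-0.472, 0.526, -0.525, -0.473]
force: [-0.4, -0.2, -6.3]
gripper_width: 0.0164
```

```bash
cat >> h.py <<'E'
def chk(n=8):
    d,o,F,e,M=avg(n); im=d["image"]; hsv=cv2.cvtColor(im,cv2.COLOR_RGB2HSV).astype(int)
    br=(hsv[:,:,0]>10)&(hsv[:,:,0]<26)&(hsv[:,:,1]>130)&(hsv[:,:,2]>60)
    a=np.linspace(0,2*np.pi,60)
    C=np.vstack([proj(np.c_[.49+.085*np.cos(a),.032+.085*np.sin(a),0*a+z],d) for z in(.05,.108)]).astype(np.float32)
    m=np.zeros(br.shape,np.uint8); cv2.fillConvexPoly(m,cv2.convexHull(C)[:,0].astype(np.int32),1)
    r=q(o["ee_rot"]); p=o["tool_pos"]; x=r.as_matrix()[:,2]; tilt=np.degrees(np.arcsin(-x[2]))
    lip=p+r.apply([.005,0,.094]); B=br.copy(); B[:, 330:]=0; B[:90]=0; B[:,:195]=0
    print("t",round(o["t"],2),"tilt",tilt.round(2),"Fz",F[2],"+-",e[2],"pan px",int((br&(m>0)).sum()),"scoop px",int((B&(m==0)).sum()),"lip",lip.round(3),"pos",p.round(4))
    return d,o,lip
E
python3 - <<'E'
from h import *
d,o,lip=chk(8); print("lip px",proj(lip,d), "in crop", (proj(lip,d)-[130,80])*[3,2.8])
E
```

```text
t 12.18 tilt 6.0 Fz -6.16 +- 0.15 pan px 0 scoop px 1161 lip [0.49  0.002 0.197] pos [ 0.4902 -0.0912  0.2113]
lip px [[254.87897142 181.54413364]] in crop [[374.63691426 284.32357418]]
```

Emit:
move_arm(plan=[[[0,0,0,0,0.1,0],[-0.01,0,0.01,0,0.25,0],[-0.01,0,0.02,0,0.35,0],[-0.01,0,0.02,0,0.35,0]]])

```text
t: 12.68
tool_pos: [0.4902, -0.0896, 0.2116]
ee_rot: [-0.463, 0.534, -0.534, -0.464]
force: [-0.4, -0.4, -5.8]
gripper_width: 0.0171
```

Emit:
move_arm(plan=[[[0,0,0,0,0.1,0],[-0.01,0,0.01,0,0.25,0],[-0.01,0,0.02,0,0.35,0],[-0.01,0,0.02,0,0.35,0]]])

```text
t: 13.18
tool_pos: [0.4901, -0.0886, 0.2119]
ee_rot: [-0.453, 0.543, -0.542, -0.454]
force: [-0.7, -0.0, -5.9]
gripper_width: 0.0166
```

```bash
python3 -c "
from h import *
chk(6)"
```

```text
t 13.47 tilt 10.2 Fz -6.14 +- 0.27 pan px 0 scoop px 1190 lip [0.49  0.003 0.19 ] pos [ 0.4901 -0.089   0.212 ]
```

Emit:
move_arm(plan=[[[0,0,0,0,0.1,0],[-0.01,0,0.01,0,0.25,0],[-0.01,0,0.02,0,0.35,0],[-0.01,0,0.02,0,0.35,0]]])

```text
t: 13.98
tool_pos: [0.4902, -0.0875, 0.2122]
ee_rot: [-0.443, 0.551, -0.55, -0.444]
force: [-0.6, -1.1, -5.7]
gripper_width: 0.0169
```

```bash
python3 -c "
from h import *
chk(5)"
```

```text
t 14.22 tilt 12.3 Fz -6.48 +- 0.25 pan px 0 scoop px 1200 lip [0.49  0.003 0.187] pos [ 0.4902 -0.0879  0.2124]
```

Emit:
move_arm(plan=[[[0,0,0,0,0.1,0],[-0.01,0,0.01,0,0.25,0],[-0.02,0,0.02,0,0.35,0],[-0.02,0,0.02,0,0.35,0]]])

```text
t: 14.72
tool_pos: [0.4902, -0.0863, 0.2131]
ee_rot: [-0.433, 0.559, -0.558, -0.434]
force: [-0.5, 0.6, -6.6]
gripper_width: 0.0171
```

```bash
python3 -c "
from h import *
chk(5)"
```

```text
t 14.97 tilt 14.4 Fz -6.15 +- 0.17 pan px 0 scoop px 1209 lip [0.49  0.003 0.185] pos [ 0.4902 -0.0867  0.2131]
```

Emit:
move_arm(plan=[[[0,0,0,0,0.1,0],[-0.01,0,0.01,0,0.25,0],[-0.02,0,0.02,0,0.35,0],[-0.02,0,0.02,0,0.35,0]]])

```text
t: 15.48
tool_pos: [0.4902, -0.085, 0.2138]
ee_rot: [-0.423, 0.567, -0.566, -0.423]
force: [0.4, -0.1, -4.9]
gripper_width: 0.0168
```

```bash
python3 -c "
from h import *
chk(5)"
```

```text
t 15.72 tilt 16.5 Fz -6.03 +- 0.16 pan px 0 scoop px 1207 lip [0.49  0.003 0.182] pos [ 0.4902 -0.0855  0.2139]
```

Emit:
move_arm(plan=[[[0,0,0,0,0.1,0],[-0.01,0,0.01,0,0.25,0],[-0.02,0,0.02,0,0.35,0],[-0.02,0,0.02,0,0.35,0]]])

```text
t: 16.23
tool_pos: [0.4902, -0.0838, 0.2144]
ee_rot: [-0.412, 0.575, -0.574, -0.413]
force: [-0.0, -1.1, -5.8]
gripper_width: 0.0165
```

```bash
python3 -c "
from h import *
chk(5)"
```

```text
t 16.48 tilt 18.6 Fz -6.52 +- 0.06 pan px 0 scoop px 1214 lip [0.49  0.003 0.18 ] pos [ 0.4902 -0.0842  0.2145]
```

Emit:
move_arm(plan=[[[0,0,0,0,0.1,0],[-0.01,0,0.01,0,0.25,0],[-0.02,0,0.02,0,0.35,0],[-0.02,0,0.02,0,0.35,0]]])

```text
t: 16.98
tool_pos: [0.4902, -0.0825, 0.215]
ee_rot: [-0.402, 0.582, -0.581, -0.402]
force: [-0.5, 1.0, -5.9]
gripper_width: 0.0168
```

```bash
python3 -c "
from h import *
chk(5)"
```

```text
t 17.23 tilt 20.7 Fz -6.41 +- 0.24 pan px 0 scoop px 1210 lip [0.49  0.003 0.177] pos [ 0.4902 -0.0829  0.2152]
```

Emit:
move_arm(plan=[[[0,0,0,0,0.1,0],[-0.02,0,0.01,0,0.25,0],[-0.03,0,0.02,0,0.35,0],[-0.03,0,0.02,0,0.35,0]]])

```text
t: 17.73
tool_pos: [0.4902, -0.0811, 0.2161]
ee_rot: [-0.391, 0.589, -0.589, -0.392]
force: [0.1, 0.2, -5.2]
gripper_width: 0.017
```

```bash
python3 -c "
from h import *
chk(5)"
```

```text
t 17.98 tilt 22.8 Fz -5.25 +- 0.09 pan px 94 scoop px 1116 lip [0.49  0.003 0.175] pos [ 0.4902 -0.0815  0.2164]
```

Emit:
move_arm(plan=[[[0,0,0,0,0.1,0],[-0.02,0,0.01,0,0.25,0],[-0.03,0,0.02,0,0.35,0],[-0.03,0,0.02,0,0.35,0]]])

```text
t: 18.48
tool_pos: [0.4902, -0.0796, 0.217]
ee_rot: [-0.38, 0.596, -0.596, -0.381]
force: [0.2, 0.5, -6.2]
gripper_width: 0.0168
```

```bash
python3 -c "
from h import *
d,o,l=chk(5); cv2.imwrite('pics/mid.png',cv2.resize(d['image'][80:290,130:380,::-1],None,fx=3,fy=2.8))"
```

```text
t 18.73 tilt 24.9 Fz -5.35 +- 0.22 pan px 68 scoop px 1109 lip [0.49  0.003 0.173] pos [ 0.4902 -0.08    0.2172]
```

View pics/mid.png

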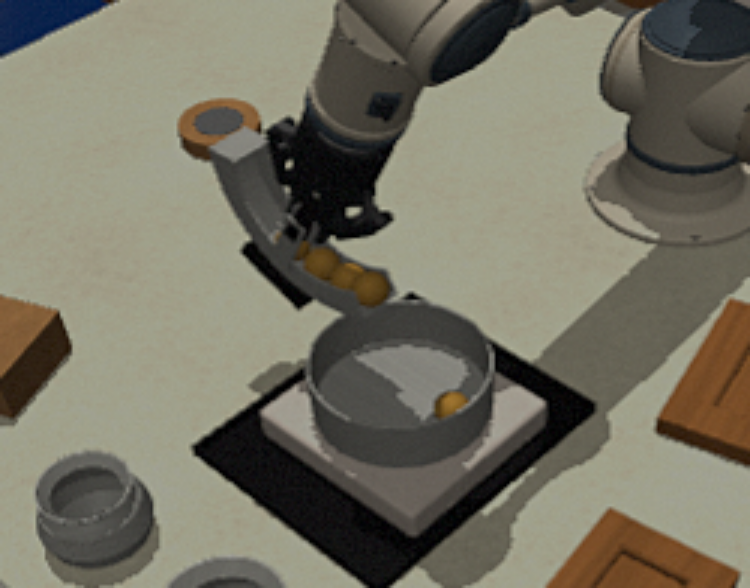

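One knob is in the pan at (452,404), and four remain in the scoop. Continuing.

Emit:
move_arm(plan=[[[0,0,0,0,0.1,0],[-0.02,0,0.01,0,0.25,0],[-0.03,0,0.02,0,0.35,0],[-0.03,0,0.02,0,0.35,0]]])

```text
t: 19.23
tool_pos: [0.4902, -0.078, 0.2179]
ee_rot: [-0.369, 0.603, -0.603, -0.37]
force: [1.0, -0.1, -4.7]
gripper_width: 0.0169
```

```bash
python3 -c "
from h import *
chk(5)"
```

```text
t 19.48 tilt 27.0 Fz -5.35 +- 0.26 pan px 66 scoop px 1119 lip [0.49  0.003 0.171] pos [ 0.4902 -0.0784  0.2182]
```

Emit:
move_arm(plan=[[[-0.01,0,0,0,0.1,0],[-0.03,0,0.01,0,0.25,0],[-0.04,0,0.02,0,0.35,0],[-0.04,0,0.02,0,0.35,0]]])

```text
t: 19.98
tool_pos: [0.4901, -0.0763, 0.2192]
ee_rot: [-0.358, 0.61, -0.609, -0.359]
force: [-0.1, -0.9, -4.3]
gripper_width: 0.0169
```

```bash
python3 -c "
from h import *
chk(5)"
```

```text
t 20.23 tilt 29.1 Fz -5.32 +- 0.21 pan px 93 scoop px 1110 lip [0.49  0.003 0.17 ] pos [ 0.4902 -0.0766  0.2197]
```

Emit:
move_arm(plan=[[[-0.01,0,0,0,0.1,0],[-0.03,0,0.01,0,0.25,0],[-0.04,0,0.02,0,0.35,0],[-0.04,0,0.02,0,0.35,0]]])

```text
t: 20.72
tool_pos: [0.4901, -0.0744, 0.2205]
ee_rot: [-0.347, 0.616, -0.616, -0.347]
force: [-0.1, -0.4, -4.2]
gripper_width: 0.0168
```

```bash
python3 -c "
from h import *
chk(5)"
```

```text
t 20.98 tilt 31.2 Fz -4.85 +- 0.11 pan px 142 scoop px 1113 lip [0.49  0.003 0.168] pos [ 0.4901 -0.0748  0.2208]
```

Emit:
move_arm(plan=[[[-0.01,0,0,0,0.1,0],[-0.03,0,0.01,0,0.25,0],[-0.04,0,0.02,0,0.35,0],[-0.04,0,0.02,0,0.35,0]]])

```text
t: 21.48
tool_pos: [0.4901, -0.0725, 0.2217]
ee_rot: [-0.335, 0.623, -0.622, -0.336]
force: [-0.9, 0.1, -5.0]
gripper_width: 0.0169
```

```bash
python3 -c "
from h import *
chk(5)"
```

```text
t 21.73 tilt 33.3 Fz -4.68 +- 0.22 pan px 143 scoop px 1115 lip [0.49  0.003 0.166] pos [ 0.4902 -0.0729  0.2219]
```

Second knob dropped near 31 deg (pan pixels 142, about 4.7 N). Continuing towards the third.

Emit:
move_arm(plan=[[[-0.01,0,0,0,0.1,0],[-0.03,0,0.01,0,0.25,0],[-0.05,0,0.02,0,0.35,0],[-0.05,0,0.02,0,0.35,0]]])

```text
t: 22.22
tool_pos: [0.4902, -0.0703, 0.2232]
ee_rot: [-0.324, 0.629, -0.628, -0.325]
force: [0.6, 0.3, -4.0]
gripper_width: 0.0166
```

```bash
python3 -c "
from h import *
chk(5)"
```

```text
t 22.48 tilt 35.4 Fz -4.44 +- 0.23 pan px 146 scoop px 1128 lip [0.49  0.003 0.165] pos [ 0.4901 -0.0707  0.2235]
```

Emit:
move_arm(plan=[[[-0.01,0,0,0,0.1,0],[-0.03,0,0.01,0,0.25,0],[-0.05,0,0.02,0,0.35,0],[-0.05,0,0.02,0,0.35,0]]])

```text
t: 22.98
tool_pos: [0.4902, -0.0681, 0.2247]
ee_rot: [-0.312, 0.635, -0.634, -0.313]
force: [-0.1, -0.7, -4.4]
gripper_width: 0.0169
```

```bash
python3 -c "
from h import *
chk(7)"
```

```text
t 23.32 tilt 37.5 Fz -3.71 +- 0.12 pan px 162 scoop px 1028 lip [0.49  0.003 0.164] pos [ 0.4902 -0.0685  0.2251]
```

Third knob gone: 3.7 N, matching three knobs lost. Levelling now.

Run:
```python
from h import *
o=arm.get_obs(); p=o["tool_pos"]; r=q(o["ee_rot"])
P=[]
for k in range(1,16):
    u=k/15; u=u*u*u*(10-15*u+6*u*u); a,b=pour_pose(37.5*(1-u)); P.append((a+[0,0,.015*u],b))
b=pour_pose(37.5); rows(b[0],b[1],P)
```

```text
call 0
  [0.0, 0.0, 0.0, 0.0, -0.02, 0.0]
  [0.01, 0.0, -0.01, 0.0, -0.12, 0.0]
  [0.04, 0.0, -0.03, 0.0, -0.36, 0.0]
  [0.07, 0.0, -0.06, 0.0, -0.76, 0.0]
  [0.12, 0.0, -0.1, 0.0, -1.31, 0.0]
call 1
  [0.04, 0.0, -0.06, 0.0, -0.67, 0.0]
  [0.07, 0.0, -0.11, 0.0, -1.42, 0.0]
  [0.1, 0.0, -0.16, 0.0, -2.2, 0.0]
  [0.11, 0.0, -0.21, 0.0, -2.95, 0.0]
  [0.11, 0.0, -0.24, 0.0, -3.63, 0.0]
call 2
  [-0.02, 0.0, -0.02, 0.0, -0.55, 0.0]
  [-0.03, 0.0, -0.03, 0.0, -0.95, 0.0]
  [-0.04, 0.0, -0.04, 0.0, -1.19, 0.0]
  [-0.05, 0.0, -0.04, 0.0, -1.3, 0.0]
  [-0.05, 0.0, -0.04, 0.0, -1.31, 0.0]
```

Emit:
move_arm(plan=[[[0,0,0,0,-0.02,0],[0.01,0,-0.01,0,-0.12,0],[0.04,0,-0.03,0,-0.36,0],[0.07,0,-0.06,0,-0.76,0],[0.12,0,-0.1,0,-1.31,0]]])

```text
t: 23.95
tool_pos: [0.4902, -0.076, 0.2231]
ee_rot: [-0.356, 0.611, -0.61, -0.356]
force: [-0.9, 0.8, -4.0]
gripper_width: 0.017
```

Emit:
move_arm(plan=[[[0.04,0,-0.06,0,-0.67,0],[0.07,0,-0.11,0,-1.42,0],[0.1,0,-0.16,0,-2.2,0],[0.11,0,-0.21,0,-2.95,0],[0.11,0,-0.24,0,-3.63,0]]])

```text
t: 24.58
tool_pos: [0.4901, -0.0899, 0.225]
ee_rot: [-0.465, 0.533, -0.532, -0.465]
force: [0.4, 0.1, -2.8]
gripper_width: 0.0166
```

Emit:
move_arm(plan=[[[-0.02,0,-0.02,0,-0.55,0],[-0.03,0,-0.03,0,-0.95,0],[-0.04,0,-0.04,0,-1.19,0],[-0.05,0,-0.04,0,-1.3,0],[-0.05,0,-0.04,0,-1.31,0]]])

```text
t: 25.2
tool_pos: [0.4901, -0.0909, 0.2271]
ee_rot: [-0.5, 0.5, -0.5, -0.5]
force: [0.2, 0.4, -3.4]
gripper_width: 0.0166
```

Run:
```python
from h import *
d,o,l=chk(10); p=o["tool_pos"]; r=q(o["ee_rot"]); print((Rt(90).inv()*r).as_rotvec(degrees=True).round(2))
cv2.imwrite('pics/lev.png',cv2.resize(d['image'][80:290,130:380,::-1],None,fx=3,fy=2.8))
rows(p,r,path(p,r,[.517,.311,.215],Rt(6.3),35))
```

```text
t 25.7 tilt 0.0 Fz -3.45 +- 0.18 pan px 139 scoop px 920 lip [0.49  0.003 0.222] pos [ 0.4902 -0.0907  0.2271]
[-0.06  0.    0.  ]
call 0
  [0.0, 0.0, 0.0, 0.0, 0.0, 0.0]
  [0.0, 0.0, 0.01, 0.02, 0.0, 0.0]
  [0.0, 0.0, 0.04, 0.08, 0.0, 0.0]
  [0.0, -0.01, 0.1, 0.17, 0.0, 0.0]
  [0.01, -0.01, 0.19, 0.32, 0.0, 0.0]
call 1
  [0.0, 0.0, 0.12, 0.21, 0.0, 0.0]
  [0.01, -0.01, 0.28, 0.48, 0.0, 0.0]
  [0.01, -0.02, 0.47, 0.82, 0.0, 0.0]
  [0.02, -0.02, 0.71, 1.23, 0.0, 0.0]
  [0.03, -0.03, 0.98, 1.7, 0.0, 0.0]
call 2
  [0.01, 0.04, 0.3, 0.53, 0.0, 0.0]
  [0.02, 0.09, 0.63, 1.11, 0.0, 0.0]
  [0.03, 0.14, 0.99, 1.74, 0.0, 0.0]
  [0.04, 0.2, 1.38, 2.41, 0.0, 0.0]
  [0.05, 0.26, 1.78, 3.12, 0.0, 0.0]
call 3
  [0.01, 0.19, 0.37, 0.73, 0.0, 0.0]
  [0.03, 0.38, 0.76, 1.47, 0.0, 0.0]
  [0.04, 0.58, 1.14, 2.22, 0.0, 0.0]
  [0.05, 0.77, 1.52, 2.96, 0.0, 0.0]
  [0.06, 0.96, 1.9, 3.69, 0.0, 0.0]
call 4
  [0.01, 0.31, 0.27, 0.7, 0.0, 0.0]
  [0.02, 0.6, 0.52, 1.38, 0.0, 0.0]
  [0.03, 0.87, 0.76, 2.01, 0.0, 0.0]
  [0.04, 1.13, 0.98, 2.59, 0.0, 0.0]
  [0.05, 1.36, 1.18, 3.12, 0.0, 0.0]
call 5
  [0.01, 0.25, 0.1, 0.47, 0.0, 0.0]
  [0.02, 0.47, 0.19, 0.87, 0.0, 0.0]
  [0.02, 0.65, 0.26, 1.21, 0.0, 0.0]
  [0.03, 0.79, 0.32, 1.49, 0.0, 0.0]
  [0.03, 0.91, 0.37, 1.7, 0.0, 0.0]
call 6
  [0.0, 0.08, 0.02, 0.15, 0.0, 0.0]
  [0.0, 0.14, 0.03, 0.25, 0.0, 0.0]
  [0.01, 0.17, 0.04, 0.3, 0.0, 0.0]
  [0.01, 0.18, 0.04, 0.32, 0.0, 0.0]
  [0.01, 0.18, 0.04, 0.32, 0.0, 0.0]
```

View pics/lev.png

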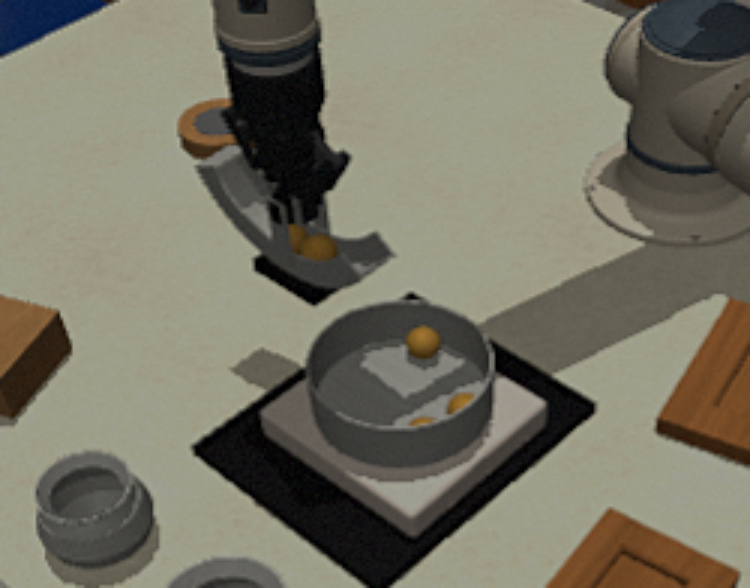

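Three knobs are in the pan at (422,342), (460,402) and (420,422), and two remain in the scoop. Carrying it to the rest.

Emit:
move_arm(plan=[[[0,0,0,0,0,0],[0,0,0.01,0.02,0,0],[0,0,0.04,0.08,0,0],[0,-0.01,0.1,0.17,0,0],[0.01,-0.01,0.19,0.32,0,0]]])

```text
t: 26.32
tool_pos: [0.4907, -0.081, 0.2266]
ee_rot: [0.508, -0.491, 0.508, 0.491]
force: [0.4, -0.7, -3.7]
gripper_width: 0.017
```

Emit:
move_arm(plan=[[[0,0,0.12,0.21,0,0],[0.01,-0.01,0.28,0.48,0,0],[0.01,-0.02,0.47,0.82,0,0],[0.02,-0.02,0.71,1.23,0,0],[0.03,-0.03,0.98,1.7,0,0]]])

```text
t: 26.95
tool_pos: [0.4937, -0.0317, 0.2251]
ee_rot: [0.55, -0.444, 0.55, 0.444]
force: [0.1, -1.2, -4.6]
gripper_width: 0.0165
```

Emit:
move_arm(plan=[[[0.01,0.04,0.3,0.53,0,0],[0.02,0.09,0.63,1.11,0,0],[0.03,0.14,0.99,1.74,0,0],[0.04,0.2,1.38,2.41,0,0],[0.05,0.26,1.78,3.12,0,0]]])

```text
t: 27.58
tool_pos: [0.4996, 0.0584, 0.2226]
ee_rot: [0.615, -0.348, 0.615, 0.348]
force: [-0.3, 0.2, -4.8]
gripper_width: 0.0165
```

Emit:
move_arm(plan=[[[0.01,0.19,0.37,0.73,0,0],[0.03,0.38,0.76,1.47,0,0],[0.04,0.58,1.14,2.22,0,0],[0.05,0.77,1.52,2.96,0,0],[0.06,0.96,1.9,3.69,0,0]]])

```text
t: 28.2
tool_pos: [0.5069, 0.1647, 0.2196]
ee_rot: [0.671, -0.224, 0.671, 0.224]
force: [-0.2, -0.2, -3.9]
gripper_width: 0.0167
```

Emit:
move_arm(plan=[[[0.01,0.31,0.27,0.7,0,0],[0.02,0.6,0.52,1.38,0,0],[0.03,0.87,0.76,2.01,0,0],[0.04,1.13,0.98,2.59,0,0],[0.05,1.36,1.18,3.12,0,0]]])

```text
t: 28.82
tool_pos: [0.5129, 0.2544, 0.2169]
ee_rot: [0.698, -0.112, 0.698, 0.112]
force: [-0.2, 0.2, -2.6]
gripper_width: 0.0168
```

Emit:
move_arm(plan=[[[0.01,0.25,0.1,0.47,0,0],[0.02,0.47,0.19,0.87,0,0],[0.02,0.65,0.26,1.21,0,0],[0.03,0.79,0.32,1.49,0,0],[0.03,0.91,0.37,1.7,0,0]]])

```text
t: 29.45
tool_pos: [0.5162, 0.303, 0.2153]
ee_rot: [0.705, -0.05, 0.705, 0.05]
force: [-0.0, 0.9, -3.6]
gripper_width: 0.0171
```

Emit:
move_arm(plan=[[[0,0.08,0.02,0.15,0,0],[0,0.14,0.03,0.25,0,0],[0.01,0.17,0.04,0.3,0,0],[0.01,0.18,0.04,0.32,0,0],[0.01,0.18,0.04,0.32,0,0]]])

```text
t: 30.08
tool_pos: [0.5171, 0.3114, 0.2151]
ee_rot: [0.706, -0.038, 0.706, 0.038]
force: [0.2, 0.7, -4.5]
gripper_width: 0.0166
```

Run:
```python
from h import *
d,o,l=chk(3); p=o["tool_pos"]; r=q(o["ee_rot"]); print((Rt(6.3).inv()*r).as_rotvec(degrees=True).round(2))
t=arm.get_image("top"); import pickle; pickle.dump((t,d,o),open("im1.pkl","wb"))
P=np.vstack([p+r.apply([[.073,a*.03,b*.04]]) for a in(-1,1) for b in(-1,1)]); uv=proj(P,d); print("foot bottom px",uv.round(1).tolist())
uv0=uv.mean(0).astype(int)-[55,55]; print(uv0)
cv2.imwrite('pics/pred.png',cv2.resize(d['image'][uv0[1]:uv0[1]+110,uv0[0]:uv0[0]+130,::-1],None,fx=5,fy=5,interpolation=cv2.INTER_CUBIC))
```

```text
t 30.23 tilt -0.0 Fz -3.87 +- 0.17 pan px 137 scoop px 763 lip [0.611 0.322 0.21 ] pos [0.5171 0.3115 0.2151]
[ 0.08 -0.   -0.  ]
foot bottom px [[342.1, 247.7], [324.6, 270.5], [364.5, 259.2], [347.6, 283.2]]
[289 210]
```

View pics/pred.png

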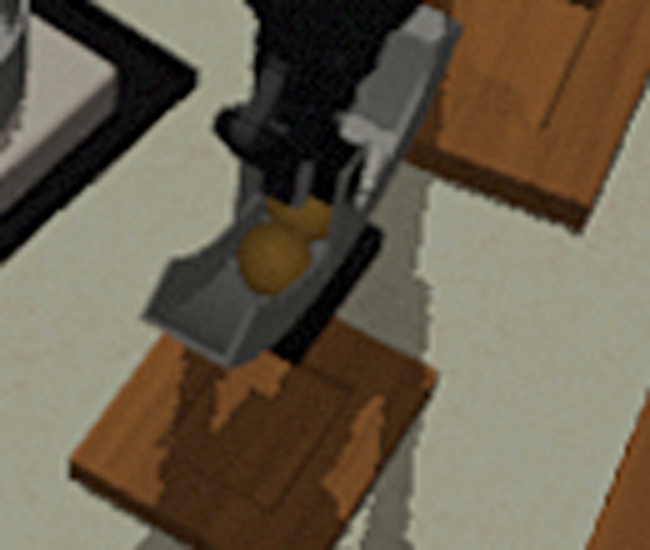

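Emit:
move_arm(plan=[[[0.2,0,0,0,0,0],[0.7,0,0,0,0,0],[1.3,0,0,0,0,0],[1.9,0,0,0,0,0],[2.3,0,0,0,0,0]]])

```text
t: 30.9
tool_pos: [0.5162, 0.3111, 0.0974]
ee_rot: [0.705, -0.039, 0.707, 0.038]
force: [-0.1, -0.4, -3.9]
gripper_width: 0.0167
```

Emit:
move_arm(plan=[[[0.05,0,0,0,0,0],[0.1,0,0,0,0,0],[0.15,0,0,0,0,0],[0.19,0,0,0,0,0],[0.19,0,0,0,0,0]]])

```text
t: 31.52
tool_pos: [0.5176, 0.3118, 0.0917]
ee_rot: [0.707, -0.038, 0.705, 0.039]
force: [-0.1, -0.9, 0.4]
gripper_width: 0.0167
```

Run:
```python
from h import *
d,o,F,e,M=avg(6); print(o["t"],o["tool_pos"].round(4),F,e,M,(Rt(6.3).inv()*q(o["ee_rot"])).as_rotvec(degrees=True).round(2))
```

```text
31.825 [0.5176 0.3117 0.0917] [ 0.42 -0.81  1.76] [0.15 0.26 0.37] [-0.059  0.008 -0.001] [ 0.08 -0.1   0.03]
```

Run:
```python
from h import *
d=arm.get_image("scene"); t=arm.get_image("top"); o=arm.get_obs(); p=o["tool_pos"]; r=q(o["ee_rot"])
z0=.0738
F=np.array([[z0-h,a*.03,b*.04] for h in(0,.016) for a,b in((-1,-1),(-1,1),(1,1),(1,-1))])
D=np.array([[x,y,.018] for h,w in((.075,.065),(.042,.032)) for x,y in((h,w),(h,-w),(-h,-w),(-h,w))])
Fw=p+r.apply(F); Dw=R.from_euler('z',.11006).apply(D)+[.51736,.31113,0]
out=[]
for im,u,v,w,h,k in((d,285,240,95,100,5),(t,185,165,60,100,5)):
    a=cv2.resize(im["image"][v:v+h,u:u+w,::-1],None,fx=k,fy=k,interpolation=cv2.INTER_CUBIC)
    a=np.clip(a.astype(float)*1.6,0,255).astype(np.uint8)
    for P,c in((Fw,(0,255,0)),(Dw,(255,255,0))):
        U=((proj(P,im)-[u,v]+.5)*k).astype(np.int32)
        for g in(U[:4],U[4:]): cv2.polylines(a,[g],True,c,1)
    out.append(a)
cv2.imwrite("pics/seat.png",np.hstack(out))
```

```text
(no output)
```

View pics/seat.png

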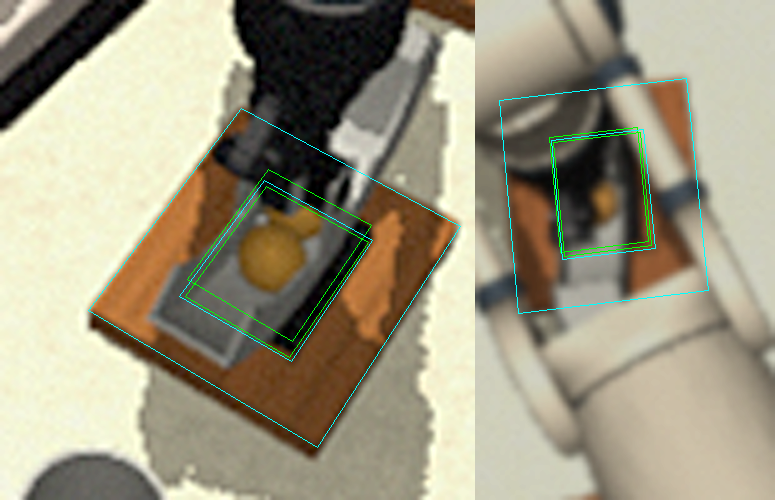

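The foot (front corner near (290,350)) sits within 2–3 mm of the pocket outline. It is resting on the mouth with a slight push towards -y and +x, so I nudge that way under light pressure.

Emit:
move_arm(plan=[[[0.02,0,0.02,0,0,0],[0.04,-0.01,0.03,0,0,0],[0.04,-0.02,0.04,0,0,0],[0.04,-0.02,0.04,0,0,0]]])

```text
t: 32.42
tool_pos: [0.5184, 0.3114, 0.0914]
ee_rot: [0.706, -0.038, 0.706, 0.039]
force: [-7.9, -3.7, 14.4]
gripper_width: 0.0166
```

```bash
cat >> h.py <<'E'
def st(n=6):
    d,o,F,e,M=avg(n); print(round(o["t"],2),o["tool_pos"].round(4),F,e,M,(Rt(6.3).inv()*q(o["ee_rot"])).as_rotvec(degrees=True).round(2)); return d,o
E
python3 -c "
from h import *
st(8)"
```

```text
32.83 [0.5184 0.3114 0.0914] [-7.75 -2.89 14.06] [0.2  0.1  0.17] [-0.185  1.663  0.146] [0.03 0.02 0.09]
```

Emit:
move_arm(plan=[[[0,-0.02,0,0,0,0],[0,-0.04,0,0,0,0],[0,-0.04,0,0,0,0]]])

```text
t: 33.2
tool_pos: [0.5186, 0.3107, 0.0912]
ee_rot: [0.706, -0.037, 0.706, 0.04]
force: [-6.8, 1.3, 12.0]
gripper_width: 0.0172
```

```bash
python3 -c "
from h import *
st(8)"
```

```text
33.6 [0.5185 0.3107 0.0912] [-6.58  1.07 11.64] [0.15 0.16 0.22] [0.788 1.455 0.154] [-0.01 -0.01  0.23]
```

Solving the moments puts the contact on the foot's +y edge, so the scoop needs to move in -y. I unload it, shift and lower again.

Emit:
move_arm(plan=[[[-0.06,0,0,0,0,0],[-0.08,-0.02,-0.03,0,0,0],[-0.08,-0.02,-0.03,0,0,0],[-0.04,-0.02,-0.03,0,0,0],[0.0,-0.02,-0.03,0,0,0]]])

```text
t: 34.22
tool_pos: [0.5179, 0.3074, 0.0878]
ee_rot: [0.706, -0.039, 0.706, 0.038]
force: [-0.4, -0.3, -3.3]
gripper_width: 0.0172
```

```bash
cat >> h.py <<'E'
def con(n=8,w=-3.7,d=.265):
    _,o,F,e,M=avg(n); f=F[2]-w
    print(round(o["t"],2),o["tool_pos"].round(4),F,M,"contact x,y",np.round([(-d*F[0]-M[1])/f,(M[0]-d*F[1])/f],3),(Rt(6.3).inv()*q(o["ee_rot"])).as_rotvec(degrees=True).round(2))
E
python3 -c "
from h import *
con()"
```

```text
34.62 [0.5181 0.3077 0.0887] [-0.02  0.27 -3.81] [-0.022 -0.001 -0.002] contact x,y [-0.057  0.85 ] [ 0.08 -0.01  0.  ]
```

Emit:
move_arm(plan=[[[0.02,0,0,0,0,0],[0.04,0,0,0,0,0],[0.06,0,0,0,0,0],[0.08,0,0,0,0,0],[0.08,0,0,0,0,0]]])

```text
t: 35.25
tool_pos: [0.518, 0.3077, 0.0844]
ee_rot: [0.706, -0.038, 0.706, 0.038]
force: [0.1, 0.4, -4.4]
gripper_width: 0.0167
```

```bash
python3 -c "
from h import *
con()"
```

```text
35.65 [0.5181 0.3077 0.0846] [-0.15  0.12 -3.54] [-0.025 -0.027 -0.003] contact x,y [ 0.417 -0.355] [ 0.08 -0.    0.  ]
```

Emit:
move_arm(plan=[[[0.02,0,0,0,0,0],[0.04,0,0,0,0,0],[0.06,0,0,0,0,0],[0.07,0,0,0,0,0],[0.07,0,0,0,0,0]]])

```text
t: 36.28
tool_pos: [0.518, 0.3077, 0.0818]
ee_rot: [0.706, -0.038, 0.706, 0.038]
force: [-3.4, -1.3, 1.7]
gripper_width: 0.0165
```

```bash
python3 -c "
from h import *
con()"
```

```text
36.67 [0.5181 0.3077 0.0818] [-3.26 -1.99  3.86] [-0.318  0.608 -0.01 ] contact x,y [0.034 0.028] [ 0.07 -0.02  0.01]
```

Emit:
move_arm(plan=[[[0,0,0,0,0,0],[0,0,0,0,0,0],[0,0,0,0,0,0]]], grip_force=20)

```text
t: 37.05
tool_pos: [0.5181, 0.3077, 0.0818]
ee_rot: [0.706, -0.038, 0.706, 0.038]
force: [-4.1, -2.2, 5.8]
gripper_width: 0.0168
```

Emit:
move_arm(plan=[[[0,0,0,0,0,0],[0,0,0,0,0,0],[0,0,0,0,0,0],[0,0,0,0,0,0],[0,0,0,0,0,0]]], fingers=0.45)

```text
t: 37.67
tool_pos: [0.5181, 0.3077, 0.081]
ee_rot: [0.706, -0.038, 0.706, 0.038]
force: [-0.1, -0.3, -0.6]
gripper_width: 0.0383
```

Emit:
move_arm(plan=[[[-0.2,0,0,0,0,0],[-0.6,0,0,0,0,0],[-1.2,0,0,0,0,0],[-2.0,0,0,0,0,0],[-2.8,0,0,0,0,0]]])

```text
t: 38.3
tool_pos: [0.5181, 0.3077, 0.2243]
ee_rot: [0.707, -0.038, 0.705, 0.039]
force: [-0.1, 0.2, 0.3]
gripper_width: 0.0384
```

Run:
```python
from h import *
con(4); o=arm.get_obs(); p=o["tool_pos"]; r=q(o["ee_rot"])
d=arm.get_image("scene")
cv2.imwrite("pics/after.png",cv2.resize(d["image"][170:350,200:400,::-1],None,fx=4,fy=3.3,interpolation=cv2.INTER_CUBIC))
# move clear of cameras toward base side-left
rows(p,r,path(p,r,[.20,.52,.28],Rt(60),10,False))
```

```text
38.5 [0.5186 0.308  0.2238] [-0.3  -0.18  0.9 ] [-0.006  0.022 -0.031] contact x,y [0.012 0.009] [ 0.07 -0.23  0.09]
call 0
  [-0.11, 0.49, -0.59, -0.9, 0.0, 0.0]
  [-0.23, 0.98, -1.17, -1.79, 0.01, 0.0]
  [-0.34, 1.47, -1.76, -2.69, 0.01, 0.0]
  [-0.46, 1.96, -2.35, -3.58, 0.02, 0.0]
  [-0.57, 2.45, -2.94, -4.48, 0.02, 0.0]
call 1
  [-0.11, 0.7, -0.3, -0.9, 0.0, 0.0]
  [-0.23, 1.41, -0.6, -1.79, 0.01, 0.0]
  [-0.34, 2.11, -0.91, -2.69, 0.01, 0.0]
  [-0.45, 2.81, -1.21, -3.58, 0.02, 0.0]
  [-0.56, 3.52, -1.51, -4.48, 0.02, 0.0]
```

Emit:
move_arm(plan=[[[-0.11,0.49,-0.59,-0.9,0,0],[-0.23,0.98,-1.17,-1.79,0,0],[-0.34,1.47,-1.76,-2.69,0,0],[-0.46,1.96,-2.35,-3.58,0,0],[-0.57,2.45,-2.94,-4.48,0,0]]])

```text
t: 39.17
tool_pos: [0.3572, 0.4137, 0.2482]
ee_rot: [0.677, -0.203, 0.678, 0.202]
force: [0.1, 0.5, 0.5]
gripper_width: 0.0384
```

Emit:
move_arm(plan=[[[-0.11,0.7,-0.3,-0.9,0,0],[-0.23,1.41,-0.6,-1.79,0,0],[-0.34,2.11,-0.91,-2.69,0,0],[-0.45,2.81,-1.21,-3.58,0,0],[-0.56,3.52,-1.51,-4.48,0,0]]])

```text
t: 39.8
tool_pos: [0.198, 0.5199, 0.2762]
ee_rot: [0.611, -0.355, 0.613, 0.354]
force: [0.5, -0.4, 0.0]
gripper_width: 0.0385
```

Run:
```python
from h import *
import pickle
t0,s0=pickle.load(open("im0.pkl","rb"))
d,o,l=chk(3); t=arm.get_image("top")
def hull(P,d):
    m=np.zeros(d["image"].shape[:2],np.uint8); cv2.fillConvexPoly(m,cv2.convexHull(proj(P,d).astype(np.float32))[:,0].round().astype(np.int32),1); return m>0
def bar(x,y,z,yaw,g=1): 
    L=np.array([[i*.009*g,j*.0245*g,.092+k*.014*g] for i in(-1,1) for j in(-1,1) for k in(-1,1)]); return R.from_euler('z',yaw).apply(L)+[x,y,z]
for nm,im,x,y,z,yaw in(("initial",s0,.511,-.29,0,-.129),("now",d,.5174,.3095,.008,.11),("now top",t,.5174,.3095,.008,.11),("init top",t0,.511,-.29,0,-.129)):
    V=im["image"].max(2)<50; B=hull(bar(x,y,z,yaw,1.8),im)&V; vv,uu=np.nonzero(B)
    c=proj([x,y,z+.092]+0*np.zeros(3),im)[0]; print(nm,"n",len(uu),"dark centroid - pred",(uu.mean()-c[0]).round(2),(vv.mean()-c[1]).round(2))
hsv=cv2.cvtColor(d["image"],cv2.COLOR_RGB2HSV).astype(int)
# brass in trough region / pan: blobs
for nm,im in(("scene",d),("top",t)):
    h=cv2.cvtColor(im["image"],cv2.COLOR_RGB2HSV).astype(int)
    print(nm,"pan px",proj([.49,.032,.06],im).round(0),"seat px",proj([.517,.31,.05],im).round(0))
    br=((h[:,:,0]>12)&(h[:,:,0]<26)&(h[:,:,1]>150)&(h[:,:,2]>90)).astype(np.uint8)
    n,_,S,C=cv2.connectedComponentsWithStats(br); print([(C[i].round(0).tolist(),int(S[i,4])) for i in range(1,n) if S[i,4]>8])
```

```text
t 39.95 tilt 0.12 Fz -0.17 +- 0.17 pan px 138 scoop px 545 lip [0.245 0.602 0.271] pos [0.1978 0.5201 0.2763]
initial n 119 dark centroid - pred 0.04 0.39
now n 295 dark centroid - pred 1.85 2.53
now top n 145 dark centroid - pred 2.53 -0.63
init top n 156 dark centroid - pred -5.97 -0.19
scene pan px [[266. 222.]] seat px [[341. 286.]]
[([199.0, 118.0], 28), ([214.0, 121.0], 10), ([119.0, 195.0], 27), ([382.0, 223.0], 1915), ([270.0, 200.0], 67), ([283.0, 223.0], 28), ([270.0, 230.0], 9), ([319.0, 286.0], 371), ([445.0, 312.0], 3517), ([462.0, 279.0], 78), ([355.0, 304.0], 709), ([342.0, 283.0], 30), ([337.0, 292.0], 86)]
top pan px [[292. 208.]] seat px [[209. 202.]]
[([276.0, 198.0], 39), ([210.0, 205.0], 39), ([274.0, 211.0], 40), ([301.0, 224.0], 33)]
```

Run:
```python
from h import *
import pickle
t0,s0=pickle.load(open("im0.pkl","rb")); d=arm.get_image("scene"); t=arm.get_image("top")
box=lambda X,Y,z0,z1:np.array([[i*X,j*Y,k] for i in(-1,1) for j in(-1,1) for k in(z0,z1)])
def score(p,ims):
    s=0; x,y,z,yaw=p
    for im in ims:
        V=cv2.GaussianBlur(im["image"].max(2).astype(np.float32),(0,0),.7); V=cv2.resize(V,None,fx=4,fy=4,interpolation=cv2.INTER_LINEAR)
        def m(g):
            P=(proj(R.from_euler('z',yaw).apply(g)+[x,y,z],im)+.5)*4; a=np.zeros(V.shape,np.uint8)
            cv2.fillConvexPoly(a,cv2.convexHull(P.astype(np.float32))[:,0].round().astype(np.int32),1); return a
        a=m(box(.009,.0245,.078,.106)); b=cv2.dilate(a,np.ones((17,17),np.uint8))-a
        s+=np.minimum(V[b>0],90).mean()-np.minimum(V[a>0],90).mean()
    return s
import itertools
for nm,ims,c in(("init",(s0,t0),(.511,-.29,0,-.129)),("now",(d,t),(.5174,.3095,.008,.11))):
    best=sorted(((score((c[0]+a,c[1]+b,c[2]+e,c[3]),ims),a,b,e) for a,b,e in itertools.product(np.arange(-6,7,3)/1000,np.arange(-6,7,3)/1000,np.arange(-12,13,4)/1000)),reverse=True)[:4]
    print(nm,[tuple(np.round(k,3).tolist()) for k in best])
```

```text
init [(76.93, 0.0, 0.0, -0.004), (75.792, 0.003, 0.006, 0.0), (75.598, 0.003, 0.003, 0.0), (75.378, 0.0, 0.003, -0.004)]
now [(79.643, 0.0, 0.0, 0.0), (79.584, 0.003, 0.0, 0.004), (79.05, 0.0, 0.0, 0.004), (78.503, 0.003, 0.003, 0.004)]
```

The handle matches best at the seated pose, with no offset in x, y or z. Handing in.

```bash
python3 -c "
from rig import arm
print(arm.hand_in(), arm.get_obs()['t'])"
```

```text
the job is handed in; nothing more can be done
the job is handed in; nothing more can be done
```

Three knobs are in the pan and the scoop sits in the pocket of the smallest rest with the other two still in it. The arm was clear of everything at hand-in, at about 40 s.

**Pouring:** I tipped the scoop in steps of about 2 degrees. The knobs dropped near 23, 31 and 37 degrees, and the weight fell from 6.2 N to about 5.3, 4.7 and 3.7 N.

**Seating:** The first lowering caught on the +y edge of the pocket with about 18 N. I unloaded it, shifted it about 3 mm towards -y, and it then went down freely to the expected floor height.

**Last checks:**
- **Knob count:** Pictures showed three knobs in the pan and two in the scoop, with none found in the tray.
- **Scoop position:** A numeric match on the handle in both cameras fitted the seated pose best, on a 3–4 mm grid.
- **Disagreement:** A cruder check of the handle's dark centre was off by 2–3 px. I put that down to shadow.
- **Contact at release:** Just before release the foot pressed harder on its +x/+y corner. I expect it settled flat once let go.
- **Not viewed:** The 12-picture limit was reached, so I did not see the seated scoop by eye, and its flatness and squareness rest on those numbers.

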